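Fit the panel controller into a freezer control box

ROBOT

A 6-joint arm with a two-finger parallel gripper is mounted at the origin on the work surface. World frame = base frame: x ahead of the robot, y to its left, z up, the work surface at z = 0. Lengths are in m, angles in rad, forces in N, time in s.
With the tool pointing down it reaches from about 0.425 to 1.125 m from the base axis. Payload 14.9 kg.
Tool frame: the origin (TCP) lies on the centre line of the jaws, within the pads' length; the fingertips stand 11 mm ahead of it and the grasp point (between the pads) lies 8 mm behind it; z points along the fingers, y is the line along which they close (so a half turn about z gives the same grasp; the last joint's range is limited). The gripper opens to 91 mm and grips with 3 to 60 N. Pads are 32 mm wide; open, the fingers measure 118 mm over their backs; the gripper's body (76 mm by 178 mm) begins 60 mm behind the grasp point.
Start: joints at [1.112, 0.379, 1.734, -0, 1.028, -0.033], TCP at [0.289, 0.638, 0.225] pointing down, gripper open.
Joint ranges: [-2.77, 2.77], [-0.74, 2.19], [0, 2.66], [-1.06, 4.2], [0.31, 2.87], [-3.08, 3.08]. Speed limits (rad/s): [1.89, 1.89, 2.39, 3.14, 3.14, 3.14].

INTERFACE

Orientations are given as a 3x3 rotation matrix whose columns are the frame's x, y, z axes.
In Python, from station import manip gives the robot as it stands.
- The arm moves only by the tool step_arm, never from a script. Its argument "series" is text: rows parted by semicolons, each of 5 numbers parted by spaces: the shift along the world's x, y, z in cm, then the turn about the world's z in rad, then the closure, from 0 (fully open) to 1 (shut). A call has 1 to 20 rows; each row shifts and turns the commanded pose from where the row before left it; what a row does not reach is not made up. A row lasts 1/12 s, in which the tool goes at most 41.7 mm and 7.16 degrees, less where a joint would pass 70% of its speed; a pose out of reach is approached as far as the arm can. A call with a gripper value outside its range is refused whole. The fingers move at their own pace and stop on an object; the grip force is fixed at half the most. Time passes only in rows, so rows that do not move let the fingers close. It gives the time, the measured TCP pose, the force, the opening and the grip force at its end, in the units of the state.
- manip.state(): the state, without advancing time (a new reading comes with each control period).
- manip.camera(name): name is "scene" or "top" or "wrist"; returns (picture, depth): 400x640x3 uint8, red, green, blue; 400x640 float32, m along the optical axis (not along the pixel's ray), 0 where there is no reading.
- manip.camera_params(name): a dict with "vertical_fov" (degrees; the focal length in pixels is half the picture's height over the tangent of half this angle, whatever the lens; pixels are square), "cx", "cy" (the principal point, pixels), "pose" (4x4, takes a point from camera to world coordinates). Camera axes: x right, y down, z forward; pixel columns grow to the right and rows downward; lengths in m; the calibration is good to about 2 mm. A picture is of the moment at which its call begins: read the wrist's pose just before it. camera_params takes no time and is no camera call; for the wrist camera it gives the pose at the moment of the call.
- manip.finish_job(): hands the job in; it is judged then, once.
The state is a dict: "time": time; "joint_pos": joint angles; "qvel": joint speeds; "joint_efforts": joint torques, N m; "eef_pos": TCP position; "tool_rot": TCP orientation; "ft_force": force on the tool from outside, world axes, zero at the start; "moment": the same for the moment, N m; "gripper_width": finger opening in m; "grasp_force": force on a finger pad.
Only numpy, scipy, OpenCV 4.12 (cv2) and the standard library are available. Lean on these libraries where they do the work, as an engineer would, in place of code of your own. Each camera call takes 0.05 s, during which the arm holds its last target. There are 200 camera calls.

TASK

Finish this freezer control box on the bench. First switch it off by turning the timer knob back, anticlockwise, to its zero stop; then fit the panel controller into the rectangular cut-out beside it, display window at the end away from the timer, and press it home until its bezel lies flat on the panel all round. Leave the other loose things on the bench where they are.

Things in the scene. Friction and masses are not known exactly. Their poses are not given: they have to be found in the camera images.
- control_box: Bare sheet-steel control box lying on its back, face up, fixed to the bench: 200 (its x) x 330 (its y) x 90 mm high. Origin at the centre of its underside, z up. On its face: the cut-out, a black timer knob at the -y end, two lamps at (-72, 115) and (-72, 40) mm, 10 mm high, and a rocker switch at (-70, -28) mm, 8 mm high. Cable glands on the far (+x) wall.
- cutout (a point): Centre of the 45 (x) by 92 mm (y) cut-out, at face level, 90 mm up; axes as the box. Straight walls 18 mm deep, then hollow, 86 mm to the floor. 26 mm below the face spring clips stand 3 mm in from both long edges: the controller drops in loosely and rests on them some 17 to 22 mm short of home; a push of 4 to 12 N takes it home, where they hold it by friction.
- timer (a joint): Turn of the timer knob, rad: 0 at its zero stop, growing clockwise seen from above (to 5.2); starts 0.9 to 2.6. Friction 0.06 N m; it stays where it is left. At value q the pointer bar points along the box's x axis turned by -q (at 0: to box +x, at the long broad mark on the panel).
- timer_grip (a point): Top centre of the timer knob's bar, on the knob's vertical axis, at (12, -88) mm in the box; its x axis runs along the bar to the white-lined pointer end. The bar is 60 x 14 mm and 26 mm high, its top 35 mm above the panel, on a round skirt of 64 mm diameter whose top is 9 mm above the panel.
- controller: Black panel controller, 52 (x) x 100 (y) x 62 mm high, about 0.25 kg, standing on the bench on its foot, display up. Origin at the centre of its foot, z up. From 0 to 50 mm height a body of 42 x 89 mm (the lowest 8 mm taper to 33 x 80 mm); from 50 to 62 mm the bezel, 52 x 100 mm. When fitted, its axes agree with the box's.
- bezel (a point): Centre of the underside of the controller's bezel, 50 mm above its foot; it lies on the point cutout when the controller is home.
- window (a point): Centre of the display window on the controller's top face, 14 mm towards its +y end; three small grey keys lie at the -y end.
- contactor: Bystander: grey contactor block with brass terminal screws, 60 x 74 x 62 mm, no display. Origin at the centre of its underside. It and the controller may stand in each other's places.
- drier: Bystander: copper filter drier, 165 mm long along its x, 36 mm high, on a small steel bracket. Origin at the centre of its underside.
- screwdriver: Bystander: screwdriver 200 mm long along its x, 26 mm high. Origin at the centre of its underside.
- wrench: Bystander: wrench 180 mm long along its x, 8 mm high. Origin at the centre of its underside.
- tin: Bystander: flux tin, 72 mm diameter, 55 mm high. Origin at the centre of its underside.
Mind the look-alikes: they are no part of the job. What is shaped like the controller but blue, green or orange is not meant.

How it is judged:
On the way, in this order (a step that is already met when the one before it is completed fails the run):
1. the timer knob is turned back to its zero stop (value of joint timer below 0.1 rad), for 0.2 s.
2. the controller is pressed home in the cut-out (horizontal distance between bezel and cutout below 0.004 m and z of bezel in the frame of cutout below 0.002 m), for 0.2 s.
At the end, for the whole second after the job is handed in: The timer stands within 0.1 rad of its zero stop; the controller sits in the cut-out with the centre of its bezel within 4 mm of the cut-out's centre, the bezel's underside less than 2 mm above the panel and tilted less than 0.03 rad, its display window at the end away from the timer, at rest (all of step 2 and value of joint timer below 0.1 rad and z of bezel in the frame of cutout above -0.003 m and angle between controller's own z axis and vertical below 0.03 rad and y of window in the frame of cutout above 0.007 m and linear speed of controller below 0.02 m/s); the robot touches nothing.
It fails at once if another loose thing on the bench is shifted by more than 40 mm (distance of any of contactor, drier, screwdriver, wrench, tin from where it was at the start of the episode above 0.04 m).
It also fails if it takes over 72 s, if anything falls off the work surface, if the arm or the gripper's body presses on something with over 40 N, if the wrist force passes 120 N, or if a joint passes its speed limit or range.

## Working session

There is one attempt and no reset: what is moved stays moved. The work goes in short steps, Python scripts to look and compute and a tool call to move; the robot and the scene stay as the last step left them, time stands still between calls to the robot, and variables do not carry over. Pictures are saved under pics/ and viewed, at most 10 in all, crops included, and the job is handed in when it is done.

Besides the shell and the picture viewer there is one more tool, called after ">>>" in YAML: its name, and indented under it one key for each argument. step_arm: Moves the arm, as the interface text tells. Its arguments: {"type":"object","properties":{"series":{"type":"string"}},"required":["series"]}

```bash
mkdir -p pics
cat > h.py <<'E'
import numpy as np, cv2
from station import manip
def cam(n):
    p=manip.camera_params(n); im,d=manip.camera(n)
    return im,d,p
def fpx(p,im): return im.shape[0]/2/np.tan(np.radians(p["vertical_fov"])/2)
def pts(im,d,p):
    f=fpx(p,im); v,u=np.mgrid[:d.shape[0],:d.shape[1]]
    c=np.stack([(u-p["cx"])/f*d,(v-p["cy"])/f*d,d],-1)
    T=np.array(p["pose"]); return c@T[:3,:3].T+T[:3,3]
def ray(u,v,z,p,h=400):
    f=h/2/np.tan(np.radians(p["vertical_fov"])/2); T=np.array(p["pose"])
    r=T[:3,:3]@np.array([(u-p["cx"])/f,(v-p["cy"])/f,1]); return T[:3,3]+r*(z-T[2,3])/r[2]
E
python3 - <<'E'
from h import *
for n in("top","scene"):
    im,d,p=cam(n); cv2.imwrite(f"pics/{n}0.png",im[...,::-1]); np.savez(n+"0.npz",im=im,d=d)
    print(n,p)
E
```

```text
top {'vertical_fov': 53.26179551094545, 'cx': 320.38933883638464, 'cy': 195.41495043679944, 'pose': array([[ 0.00959571, -0.98884378,  0.14864691,  0.40272444],
       [-0.99978296, -0.00673845,  0.01971354,  0.07503695],
       [-0.01849196, -0.14880382, -0.98869382,  1.22593085],
       [ 0.        ,  0.        ,  0.        ,  1.        ]])}
scene {'vertical_fov': 56.24810659085708, 'cx': 316.6556573186094, 'cy': 195.6025869877145, 'pose': array([[-0.41084158,  0.76864637, -0.49029783,  1.01935137],
       [ 0.91170568,  0.34719977, -0.21964763,  0.29685829],
       [ 0.00139994, -0.53724769, -0.84342335,  0.9000787 ],
       [ 0.        ,  0.        ,  0.        ,  1.        ]])}
```

View pics/top0.png

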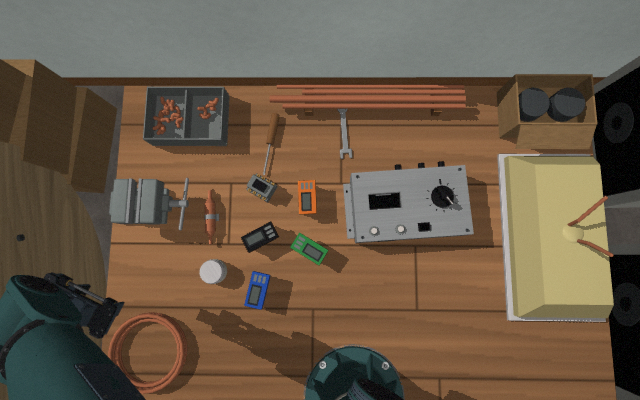

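View pics/scene0.png

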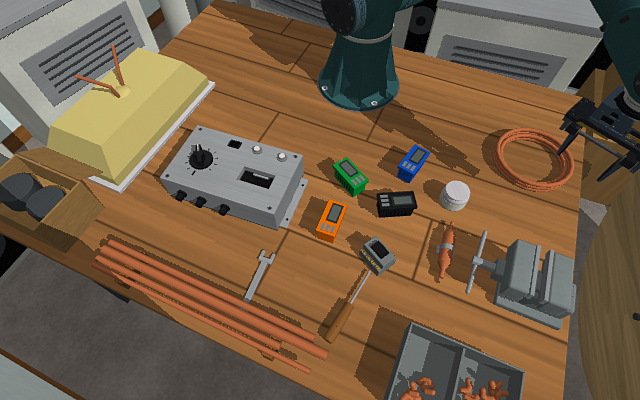

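The top view shows the box at about (408,203), with +y to the left, the cut-out at (384,201) and the knob at (444,197). The black controller is at (260,237) with its keys at the right end. The green look-alike is at (310,248), the contactor at (262,186) and the tin at (212,271).

Run:
```python
from h import *
def rect(m,P,xy,name):
    m=cv2.morphologyEx(m.astype(np.uint8),cv2.MORPH_OPEN,np.ones((3,3)))
    n,l,s,c=cv2.connectedComponentsWithStats(m)
    i=1+np.argmax(s[1:,4]); q=P[l==i]
    r=cv2.minAreaRect((q[:,:2]*1000).astype(np.float32)); print(name,s[i,4],np.round(r[0],1),np.round(r[1],1),round(r[2],1),"z",np.median(q[:,2]).round(4))
for n in("top","scene"):
    z=np.load(n+"0.npz"); im,d=z["im"],z["d"]; p=manip.camera_params(n); P=pts(im,d,p)
    near=lambda x,y,r:np.hypot(P[...,0]-x,P[...,1]-y)<r
    Z=P[...,2]
    bx,by=ray(408,203,.09,manip.camera_params("top"))[:2]; cx,cy=ray(260,237,.062,manip.camera_params("top"))[:2]
    rect((abs(Z-.09)<.006)&near(bx,by,.25),P,0,n+" boxface")
    g=im.astype(int); 
    sat=g.max(-1)-g.min(-1)
    rect((abs(Z-.062)<.007)&near(cx,cy,.08)&(sat<40),P,0,n+" ctrl")
    kx,ky=ray(444,197,.1,manip.camera_params("top"))[:2]
    rect((Z>.112)&(Z<.14)&near(kx,ky,.06),P,0,n+" bar")
    hx,hy=ray(384,201,.09,manip.camera_params("top"))[:2]
    rect((Z<.08)&near(hx,hy,.065),P,0,n+" hole")
    w=(g.min(-1)>170)&near(kx,ky,.045)&(Z>.108)
    print("white",P[w].mean(0) if w.any() else None,w.sum())
im=np.load("top0.npz")["im"][...,::-1]; a=cv2.resize(im[180:280,220:350],None,fx=4,fy=4,interpolation=2); b=cv2.resize(im[160:260,410:480],None,fx=4,fy=4,interpolation=2)
cv2.imwrite("pics/c1.png",np.hstack([a,b]))
```

```text
top boxface 6927 [ 554.5 -163.1] [200.7 331.7] 4.5 z 0.0897
top ctrl 601 [455.  274.9] [52.3 99.2] 28.7 z 0.0615
top bar 147 [ 572.5 -248.7] [59.9 24.5] 44.2 z 0.1237
top hole 462 [567.2 -97.7] [50.9 95.4] 4.6 z 0.0054
white None 0
scene boxface 6419 [ 553.9 -162.6] [204.  332.5] 4.4 z 0.0889
scene ctrl 648 [456.2 274.6] [53.2 99.4] 28.5 z 0.0613
scene bar 135 [ 572.8 -247.7] [61.6 23.6] 22.9 z 0.123
scene hole 265 [520.  -98.7] [45.2 90. ] 7.2 z 0.0051
white [ 0.55552006 -0.26360631  0.12360908] 4
```

View pics/c1.png

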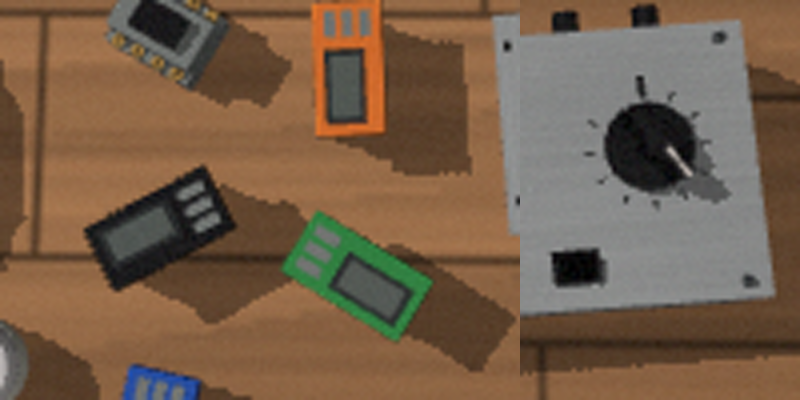

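The crop shows the controller's keys at its right end, so its +y points left and down. The knob's pointer is at lower right, so q is about 2.5 rad. Next I go above the knob.

Run:
```python
from h import *
s=manip.state(); print(s["time"],s["eef_pos"],np.round(s["tool_rot"],3),s["joint_pos"],s["gripper_width"],manip.camera_params("wrist")["pose"])
```

```text
0.1 [0.28901284 0.63718237 0.2243737 ] [[-0.911  0.413 -0.   ]
 [ 0.413  0.911 -0.001]
 [ 0.    -0.001 -1.   ]] [ 1.11166658e+00  3.79324496e-01  1.73472692e+00 -1.49821668e-05
  1.02846261e+00 -3.33080543e-02] 0.09145732194524546 [[ 0.41409252  0.87044247  0.26619033  0.21388008]
 [ 0.91023148 -0.3951987  -0.12367961  0.67094882]
 [-0.00245791  0.29350962 -0.95595296  0.38370737]
 [ 0.          0.          0.          1.        ]]
```

>>> step_arm:
  series: "2.4 -3 0.4 -0.1 0;2.4 -3 0.4 -0.1 0;2.4 -3 0.4 -0.1 0;2.4 -3 0.4 -0.1 0;2.4 -3 0.4 -0.1 0;2.4 -3 0.4 -0.1 0;2.4 -3 0.4 -0.1 0;2.4 -3 0.4 -0.1 0;2.4 -3 0.4 -0.1 0;2.4 -3 0.4 -0.1 0;0.3 -4 0 -0.1 0;0.3 -4 0 -0.1 0;0.3 -4 0 -0.1 0;0.3 -4 0 -0.1 0;0.3 -4 0 -0.1 0;0.3 -4 0 -0.1 0;0.3 -4 0 -0.1 0;0.3 -4 0 -0.1 0;0.3 -4 0 -0.1 0;0.3 -4 0 -0.1 0"

```text
time: 1.77
eef_pos: [0.5587, -0.0644, 0.2649]
tool_rot: [[0.758, 0.653, -0.0], [0.653, -0.758, 0.0], [-0.0, -0.0, -1.0]]
ft_force: [0.6, -0.1, -0.2]
gripper_width: 0.0912
grasp_force: 0.0
```

>>> step_arm:
  series: "0.3 -3 0 0 0;0.3 -3 0 0 0;0.3 -3 0 0 0;0.2 -2 0 0 0;0 0 0 0 0;0 0 0 0 0"

```text
time: 2.27
eef_pos: [0.5699, -0.1732, 0.2646]
tool_rot: [[0.756, 0.655, -0.001], [0.655, -0.756, 0.0], [-0.0, -0.001, -1.0]]
ft_force: [0.5, 0.7, 0.4]
gripper_width: 0.0912
grasp_force: 0.0
```

Run:
```python
from h import *
im,d,p=cam("wrist"); s=manip.state(); print(s["time"],s["eef_pos"],np.round(s["tool_rot"],3)[:,0],s["ft_force"])
cv2.imwrite("pics/w1.png",im[...,::-1]); np.savez("w1.npz",im=im,d=d,pose=p["pose"],s=s["eef_pos"])
P=pts(im,d,p);Z=P[...,2]
m=(Z>.115)&(Z<.14)&(np.hypot(P[...,0]-.573,P[...,1]+.2497)<.045); q=P[m][:,:2]
print(m.sum(),np.median(P[m][:,2]),cv2.minAreaRect((q*1000).astype(np.float32)), q.mean(0))
w=m&(im.min(-1)>150); print("white",w.sum(),P[w].mean(0))
```

```text
2.3167 [ 0.56983421 -0.17235858  0.26457937] [ 0.755  0.656 -0.   ] [ 0.14334903  0.16647527 -0.04264517]
832 0.12445456856553899 ((573.2838134765625, -248.7901611328125), (59.64890670776367, 24.920080184936523), 43.89395523071289) [ 0.57436866 -0.24740664]
white 67 [ 0.55869491 -0.25999795  0.12523898]
```

View pics/w1.png

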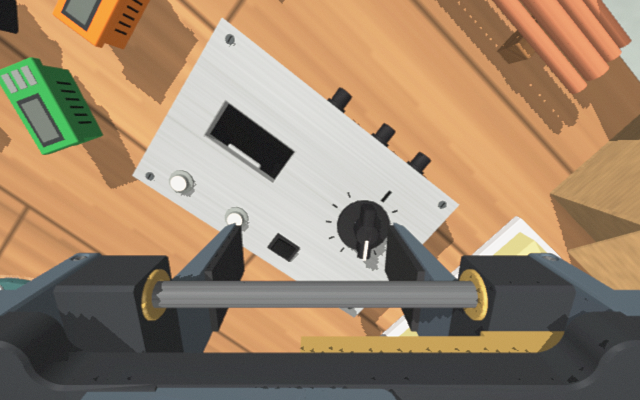

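The wrist view shows the knob at (363,225), its white pointer end at (366,248), and the cut-out at (250,141). I measure the cut-out and the pointer.

```bash
cat >> h.py <<'E'
def hole(im,d,p,near,h=.09,r=.075):
    P=pts(im,d,p); v,u=np.mgrid[:400,:640]; f=fpx(p,im); T=np.array(p["pose"])
    c=np.stack([(u-p["cx"])/f,(v-p["cy"])/f,np.ones(u.shape)],-1)@T[:3,:3].T
    X=T[:3,3]+c*((h-T[2,3])/c[...,2])[...,None]
    m=(P[...,2]<h-.004)&(d>0)&(np.hypot(X[...,0]-near[0],X[...,1]-near[1])<r)
    m=cv2.morphologyEx(m.astype(np.uint8),cv2.MORPH_OPEN,np.ones((3,3)))
    n,l,s,_=cv2.connectedComponentsWithStats(m); i=1+np.argmax(s[1:,4])
    return cv2.minAreaRect((X[l==i][:,:2]*1000).astype(np.float32))
E
python3 - <<'E'
from h import *
z=np.load("w1.npz"); p=manip.camera_params("wrist"); p["pose"]=z["pose"]
print("w",hole(z["im"],z["d"],p,(.56,-.095)))
for n in("top","scene"):
    y=np.load(n+"0.npz"); print(n,hole(y["im"],y["d"],manip.camera_params(n),(.56,-.095)))
im,d=z["im"],z["d"]; P=pts(im,d,p)
for lo in(.12,):
  m=(P[...,2]>lo)&(P[...,2]<.14)&(np.hypot(P[...,0]-.5733,P[...,1]+.2493)<.04)&(im.min(-1)>150)
  q=P[m][:,:2]; e=np.linalg.eigh(np.cov(q.T))[1][:,1]; print(np.degrees(np.arctan2(e[1],e[0]))%180)
m=(abs(P[...,2]-.09)<.004)&(P[...,1]<0)
q=P[m]; print("face z",np.median(q[:,2]),cv2.minAreaRect((q[:,:2]*1000).astype(np.float32)))
E
```

```text
w ((561.178466796875, -87.61161804199219), (44.30171585083008, 91.0745620727539), 4.370629787445068)
top ((559.8902587890625, -86.45948028564453), (44.255062103271484, 91.61290740966797), 4.5243635177612305)
scene ((561.8204956054688, -85.93205261230469), (44.5361213684082, 90.6758041381836), 4.4848432540893555)
36.36791391371625
face z 0.0896231892658344 ((591.5671997070312, -262.8628845214844), (285.1922302246094, 585.8840942382812), 21.433969497680664)
```

>>> step_arm:
  series: "0.1 -2.6 0 -0.02 0;0.1 -2.6 0 -0.02 0;0.1 -2.4 0 0 0;0 0 -3 0 0;0 0 -3 0 0;0 0 -3 0 0;0 0 -3 0 0;0 0 -2 0 0;0 0 -0.9 0 0;0 0 0 0 0;0 0 0 0 1;0 0 0 0 1;0 0 0 0 1;0 0 0 0 1;0 0 0 0 1;0 0 0 0 1"

```text
time: 3.65
eef_pos: [0.5733, -0.2486, 0.1165]
tool_rot: [[0.78, 0.625, 0.001], [0.625, -0.78, -0.0], [0.0, 0.001, -1.0]]
ft_force: [-0.4, 0.1, -0.1]
gripper_width: 0.0545
grasp_force: 0.0
```

>>> step_arm:
  series: "0 0 0 0 1;0 0 0 0 1;0 0 0 0 1;0 0 0 0 1;0 0 0 0 1;0 0 0 0 1;0 0 0 0 1;0 0 0 0 1;0 0 0 0 1;0 0 0 0 1"

```text
time: 4.48
eef_pos: [0.5726, -0.2481, 0.1158]
tool_rot: [[0.78, 0.626, -0.001], [0.626, -0.78, 0.001], [-0.001, -0.001, -1.0]]
ft_force: [-4.1, 2.9, 4.5]
gripper_width: 0.0139
grasp_force: 30.0
```

>>> step_arm:
  series: "0 0 0 0.12 1;0 0 0 0.12 1;0 0 0 0.12 1;0 0 0 0.12 1;0 0 0 0.12 1;0 0 0 0.12 1;0 0 0 0.12 1;0 0 0 0.12 1;0 0 0 0.12 1;0 0 0 0.12 1;0 0 0 0.12 1;0 0 0 0.12 1;0 0 0 0.12 1;0 0 0 0.12 1;0 0 0 0.12 1;0 0 0 0.12 1;0 0 0 0.12 1;0 0 0 0.12 1;0 0 0 0.12 1;0 0 0 0 1"

```text
time: 6.15
eef_pos: [0.5718, -0.2483, 0.1158]
tool_rot: [[-0.984, 0.177, -0.003], [0.177, 0.984, 0.001], [0.003, 0.0, -1.0]]
ft_force: [-10.4, 0.2, 9.1]
gripper_width: 0.0135
grasp_force: 30.0
```

```bash
python3 -c "
from h import *
s=manip.state();print(s['eef_pos'],s['ft_force'],s['moment'],s['joint_pos'],np.arctan2(*s['tool_rot'][[1,0],0])%6.283,s['gripper_width'])"
```

```text
[ 0.5718415  -0.2482674   0.11582433] [-10.41221467   0.22786458   9.12495569] [ 0.21017353  1.9094937  -0.01426671] [-4.46748953e-01  4.08633781e-01  1.93178449e+00 -7.83821421e-04
  8.04203319e-01 -1.83948497e+00] 2.9640773296450504 0.013475652184254179
```

>>> step_arm:
  series: "-0.05 0 0 0.08 1;0 0 0 0.08 1;0 0 0 0.06 1;0 0 0 0.04 1;0 0 0 0 1;0 0 0 0 1"

```text
time: 6.65
eef_pos: [0.5718, -0.2484, 0.1159]
tool_rot: [[-0.997, -0.075, -0.002], [-0.075, 0.997, 0.0], [0.002, 0.001, -1.0]]
ft_force: [-7.9, 0.5, 5.9]
gripper_width: 0.0139
grasp_force: 30.0
```

```bash
python3 -c "
from h import *
s=manip.state();print(s['eef_pos'],s['ft_force'],s['moment'],np.arctan2(*s['tool_rot'][[1,0],0])%6.283,s['gripper_width'])"
```

```text
[ 0.57181454 -0.24837107  0.11585955] [-7.8693169   0.49601477  5.93819623] [0.16535608 1.36504581 0.06389599] 3.2160709057619945 0.013935253374019083
```

>>> step_arm:
  series: "0 0 0 0.03 1;0 0 0 0.02 1;0 0 0 0 1;0 0 0 0 1;0 0 0 0 1"

```text
time: 7.07
eef_pos: [0.5719, -0.2484, 0.1158]
tool_rot: [[-0.992, -0.122, -0.002], [-0.122, 0.992, 0.001], [0.001, 0.001, -1.0]]
ft_force: [-6.5, -0.4, 5.6]
gripper_width: 0.0145
grasp_force: 30.7
```

```bash
python3 -c "
from h import *
s=manip.state();print(s['eef_pos'],s['ft_force'],s['moment'],np.arctan2(*s['tool_rot'][[1,0],0])%6.283,s['gripper_width'])"
```

```text
[ 0.57190156 -0.24835166  0.11584909] [-6.47343133 -0.40092201  5.58148008] [ 0.05641368  1.27075188 -0.96113615] 3.2639703738713735 0.014462654936880948
```

>>> step_arm:
  series: "0 0 0 -0.05 0.9;0 0 0 0 0.2;0 0 0 0 0.2;0 0 0 0 0.2;0 0 0 0 0.2;0 0 0 0 0.2;0 0 3 0 0.2;0 0 3 0 0.2;0 0 3 0 0.2;0 0 3 0 0.2;0 0 0 0 0.2"

```text
time: 7.98
eef_pos: [0.5751, -0.2496, 0.2421]
tool_rot: [[-0.997, -0.075, 0.007], [-0.075, 0.997, -0.003], [-0.007, -0.004, -1.0]]
ft_force: [0.2, -1.0, 0.5]
gripper_width: 0.0728
grasp_force: 0.0
```

>>> step_arm:
  series: "-0.7 3.4 0 -0.07 0.2;-0.7 3.4 0 -0.07 0.2;-0.7 3.4 0 -0.07 0.2;-0.7 3.4 0 -0.07 0.2;-0.7 3.4 0 -0.07 0.2;-0.7 3.4 0 -0.07 0.2;-0.7 3.4 0 -0.07 0.2;-0.7 3.4 0 -0.07 0.2;-0.7 3.4 0 -0.07 0.2;-0.7 3.4 0 -0.07 0.2;-0.7 3.4 0 -0.07 0.2;-0.7 3.4 0 -0.07 0.2;-0.7 3.4 0 -0.07 0.2;-0.7 3.4 0 -0.07 0.2;-0.7 3.4 0 -0.07 0.2;-0.7 1.2 0 -0.09 0.2;0 0 0 0 0.2;0 0 0 0 0.2"

```text
time: 9.48
eef_pos: [0.4603, 0.2739, 0.2356]
tool_rot: [[-0.487, 0.873, -0.0], [0.873, 0.487, -0.0], [-0.0, -0.0, -1.0]]
ft_force: [0.6, -0.8, 0.6]
gripper_width: 0.0726
grasp_force: 0.0
```

Run:
```python
from h import *
im,d,p=cam("wrist"); s=manip.state(); print(s["time"],s["eef_pos"],np.arctan2(*s['tool_rot'][[1,0],0]),s["gripper_width"])
im2,d2,p2=cam("top"); P=pts(im2,d2,p2); m=(P[...,2]>.115)&(P[...,2]<.14)&(np.hypot(P[...,0]-.5733,P[...,1]+.249)<.045)
print("bar",cv2.minAreaRect((P[m][:,:2]*1000).astype(np.float32)))
P=pts(im,d,p); g=im.astype(int)
m=(abs(P[...,2]-.062)<.007)&(g.max(-1)-g.min(-1)<40)&(np.hypot(P[...,0]-.4555,P[...,1]-.2748)<.075)
m=cv2.morphologyEx(m.astype(np.uint8),cv2.MORPH_OPEN,np.ones((3,3))).astype(bool)
print("ctrl",m.sum(),np.median(P[m][:,2]),cv2.minAreaRect((P[m][:,:2]*1000).astype(np.float32)))
a=cv2.resize(im2[160:260,410:480],(280,400),interpolation=2)
b=im.copy(); cv2.drawContours(b,cv2.findContours(m.astype(np.uint8),0,2)[0],-1,(255,0,0),1)
cv2.imwrite("pics/w2.png",np.hstack([cv2.resize(b,(512,400))if 0 else b[:,60:580],a])[...,::-1])
```

```text
9.5333 [0.46056544 0.27321786 0.23563599] 2.0789155127342234 0.0728724040836262
bar ((573.1028442382812, -248.2734375), (25.04357147216797, 58.16118621826172), 82.26820373535156)
ctrl 3575 0.061978674905996345 ((454.71038818359375, 275.49945068359375), (50.798828125, 99.00299072265625), 28.98676109313965)
```

View pics/w2.png

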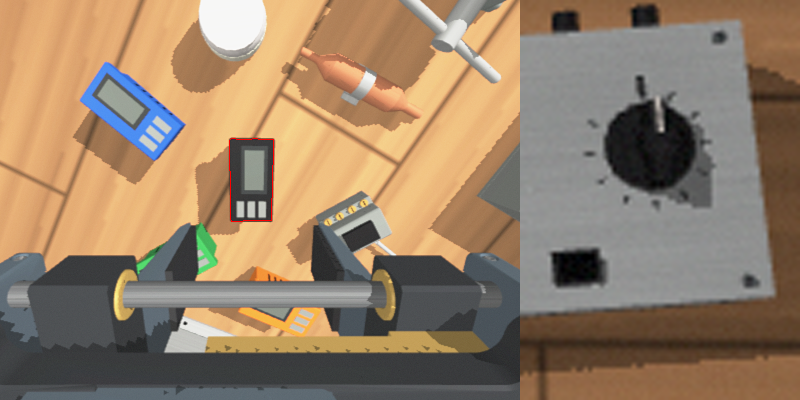

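The red outline matches the controller at (251,180). The knob's pointer now lies along the zero mark. I go down on the bezel and grip it.

>>> step_arm:
  series: "-0.56 0.2 -2 -0.005 0.2;0 0 -3 0 0.2;0 0 -3 0 0.2;0 0 -3 0 0.2;0 0 -3 0 0.2;0 0 -2 0 0.2;0 0 -1.2 0 0.2;0 0 -0.2 0 0.2;0 0 0 0 0.2;0 0 0 0 0.9;0 0 0 0 0.9;0 0 0 0 0.9;0 0 0 0 0.9;0 0 0 0 0.9;0 0 0 0 0.9;0 0 0 0 0.9"

```text
time: 10.92
eef_pos: [0.4556, 0.2758, 0.0629]
tool_rot: [[-0.48, 0.877, 0.001], [0.877, 0.48, 0.001], [-0.0, 0.001, -1.0]]
ft_force: [-1.1, -1.6, 9.8]
gripper_width: 0.0519
grasp_force: 30.0
```

>>> step_arm:
  series: "0 0 1 0 0.9;0 0 3 0 0.9;0 0 3 0 0.9;0 0 3 0 0.9;0 0 3 0 0.9;0 0 2 0 0.9;0.9 -3.2 0 -0.04 0.9;0.9 -3.2 0 -0.04 0.9;0.9 -3.2 0 -0.04 0.9;0.9 -3.2 0 -0.04 0.9;0.9 -3.2 0 -0.04 0.9;0.9 -3.2 0 -0.04 0.9;0.9 -3.2 0 -0.04 0.9;0.9 -3.2 0 -0.04 0.9;0.9 -3.2 0 -0.04 0.9;0.9 -3.2 0 -0.04 0.9;0.9 -3.2 0 -0.025 0.9;0.6 -1 0 0 0.9;0 0 0 0 0.9;0 0 0 0 0.9"

```text
time: 12.58
eef_pos: [0.5597, -0.0865, 0.2121]
tool_rot: [[-0.074, 0.997, -0.0], [0.997, 0.074, 0.0], [0.0, -0.0, -1.0]]
ft_force: [0.3, 1.4, -2.4]
gripper_width: 0.0515
grasp_force: 30.0
```

Run:
```python
from h import *
s=manip.state(); print(s["time"],s["eef_pos"],np.arctan2(*s['tool_rot'][[1,0],0]),s["gripper_width"],s["ft_force"])
out=[]
for n in("top","scene","wrist"):
    im,d,p=cam(n); np.savez(n+"3.npz",im=im,d=d,pose=p["pose"]); out.append(im)
    P=pts(im,d,p); Z=P[...,2]; 
    m=(abs(Z-s["eef_pos"][2])<.006)&(np.hypot(P[...,0]-.561,P[...,1]+.087)<.07)&(d>0)
    print(n,m.sum(),np.median(Z[m]) if m.any() else 0)
    if m.any(): print(cv2.minAreaRect((P[m][:,:2]*1000).astype(np.float32)))
a=out[2]; b=cv2.resize(out[1][80:240,150:350],(500,400),interpolation=2)
cv2.imwrite("pics/w3.png",cv2.resize(np.hstack([a[:,120:480],b]),(800,372))[...,::-1])
```

```text
12.5833 [ 0.55972395 -0.08647558  0.21211471] 1.6450641653379674 0.05150653659183896 [ 0.319965    1.36879947 -2.43701629]
top 93 0.21020197797880713
((556.5034790039062, -40.55622863769531), (15.250260353088379, 49.84699249267578), 84.33985137939453)
scene 402 0.21029251738453308
((565.5848388671875, -62.59404373168945), (60.99285125732422, 76.2548599243164), 78.93331909179688)
wrist 11171 0.21113741354309057
((559.9744262695312, -85.20166015625), (70.79209899902344, 100.38774108886719), 3.548189878463745)
```

View pics/w3.png

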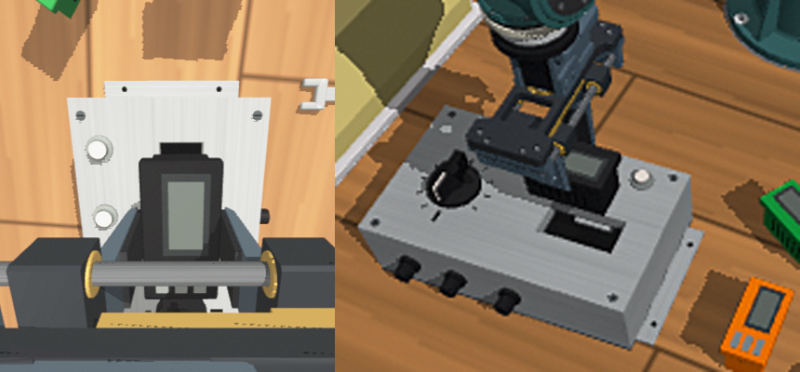

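The controller is held square over the cut-out, window at the +y end. I check its offset against the visible strip of the hole at (182,148) in this view.

Run:
```python
from h import *
z=np.load("wrist3.npz"); p=manip.camera_params("wrist"); p["pose"]=z["pose"]; im,d=z["im"],z["d"]; P=pts(im,d,p)
c,s=np.cos(.0777),np.sin(.0777); O=np.array([.561,-.0867])
L=(P[...,:2]-O)@np.array([[c,-s],[s,c]])*1000
# controller top
m=(abs(P[...,2]-.211)<.005)&(abs(L[...,0])<60)&(abs(L[...,1])<65)
for y0 in range(30,52,4):
    k=m&(abs(L[...,1]-y0)<2); 
    if k.any(): print("x-range at y",y0,L[k][:,0].min().round(1),L[k][:,0].max().round(1))
k=m&(abs(L[...,0])<15); print("y-range",np.percentile(L[k][:,1],[0,.2,99.8,100]).round(1))
# hole strip
v,u=np.mgrid[:400,:640]; f=fpx(p,im);T=p["pose"]
r=np.stack([(u-p["cx"])/f,(v-p["cy"])/f,np.ones(u.shape)],-1)@T[:3,:3].T
X=T[:3,3]+r*((.0897-T[2,3])/r[...,2])[...,None]; H=(X[...,:2]-O)@np.array([[c,-s],[s,c]])*1000
k=(P[...,2]<.085)&(d>0)&(abs(H[...,0])<40)&(abs(H[...,1]-40)<25)
for x0 in(-15,0,15):
    q=k&(abs(H[...,0]-x0)<2); print("hole top y at x",x0,H[q][:,1].max().round(1))
for y0 in(34,38,42):
    q=k&(abs(H[...,1]-y0)<1); 
    if q.any(): print("hole x at",y0,H[q][:,0].min().round(1),H[q][:,0].max().round(1))
```

```text
x-range at y 30 -26.6 25.4
x-range at y 34 -26.4 25.3
x-range at y 38 -26.0 24.9
x-range at y 42 -26.5 25.4
x-range at y 46 -26.3 25.4
x-range at y 50 -26.1 25.0
y-range [-48.6 -48.   51.4  51.6]
hole top y at x -15 45.7
hole top y at x 0 45.6
hole top y at x 15 45.6
hole x at 34 -22.3 21.2
hole x at 38 -22.3 21.1
hole x at 42 -22.1 21.0
```

>>> step_arm:
  series: "0.03 -0.11 -2 0 0.9;0 0 -2 0 0.9;0 0 -0.9 0 0.9;0 0 0 0 0.9;0 0 0 0 0.9"

```text
time: 13.15
eef_pos: [0.5602, -0.087, 0.1631]
tool_rot: [[-0.076, 0.997, -0.001], [0.997, 0.076, 0.0], [0.0, -0.001, -1.0]]
ft_force: [0.3, 0.3, -2.5]
gripper_width: 0.0518
grasp_force: 30.0
```

```bash
cat > chk.py <<'E'
from h import *
s_=manip.state(); t=s_["eef_pos"]; print(s_["time"],t,np.arctan2(*s_['tool_rot'][[1,0],0]),s_["ft_force"])
im,d,p=cam("wrist"); P=pts(im,d,p)
c,s=np.cos(.0777),np.sin(.0777); O=np.array([.561,-.0867]); R=np.array([[c,-s],[s,c]])
L=(P[...,:2]-O)@R*1000
m=(abs(P[...,2]-t[2])<.006)&(abs(L[...,0])<60)&(abs(L[...,1])<65)
k=m&(abs(L[...,1]-40)<8); print("ctl x",L[k][:,0].min(),L[k][:,0].max(),"z",np.median(P[m][:,2]))
k=m&(abs(L[...,0])<15); print("ctl y",np.percentile(L[k][:,1],[.2,99.8]))
v,u=np.mgrid[:400,:640]; f=fpx(p,im);T=p["pose"]
r=np.stack([(u-p["cx"])/f,(v-p["cy"])/f,np.ones(u.shape)],-1)@T[:3,:3].T
X=T[:3,3]+r*((.0897-T[2,3])/r[...,2])[...,None]; H=(X[...,:2]-O)@R*1000
k=(P[...,2]<.085)&(d>0)&(abs(H[...,0])<30)&(abs(H[...,1]-40)<18)
if k.any(): print("hole",H[k].min(0),H[k].max(0))
E
python3 chk.py
```

```text
13.15 [ 0.56021635 -0.08702368  0.16309506] 1.6465818189356258 [ 0.31214102  0.33113055 -2.49595355]
ctl x -26.036411669781458 26.198147251748555 z 0.16221095891861576
ctl y [-49.51709413  49.92125484]
hole [-22.60787221  41.0728638 ] [21.17092487 45.99757823]
```

>>> step_arm:
  series: "-0.04 -0.01 -0.5 0 0.9;0 0 -0.7 0 0.9;0 0 -0.7 0 0.9;0 0 -0.7 0 0.9;0 0 -0.5 0 0.9;0 0 0 0 0.9"

```text
time: 13.7
eef_pos: [0.5592, -0.0876, 0.1305]
tool_rot: [[-0.075, 0.997, -0.002], [0.997, 0.075, 0.0], [0.001, -0.002, -1.0]]
ft_force: [-0.8, 0.5, -3.2]
gripper_width: 0.0518
grasp_force: 30.0
```

>>> step_arm:
  series: "0 0 -0.4 0 0.9;0 0 -0.4 0 0.9;0 0 -0.3 0 0.9;0 0 -0.3 0 0.9;0 0 0 0 0.9"

```text
time: 14.12
eef_pos: [0.5604, -0.0878, 0.1181]
tool_rot: [[-0.075, 0.997, 0.001], [0.997, 0.075, -0.0], [-0.0, 0.001, -1.0]]
ft_force: [-0.7, -1.2, 1.4]
gripper_width: 0.0517
grasp_force: 30.0
```

>>> step_arm:
  series: "0 0 -0.3 0 0.9;0 0 -0.3 0 0.9;0 0 -0.3 0 0.9;0 0 -0.2 0 0.9;0 0 -0.2 0 0.9;0 0 0 0 0.9"

```text
time: 14.62
eef_pos: [0.56, -0.0878, 0.1047]
tool_rot: [[-0.075, 0.997, 0.0], [0.997, 0.075, -0.0], [-0.0, 0.0, -1.0]]
ft_force: [0.4, -1.7, -0.7]
gripper_width: 0.0518
grasp_force: 30.0
```

>>> step_arm:
  series: "0 0 -0.1 0 0.9;0 0 -0.1 0 0.9;0 0 -0.05 0 0.9;0 0 0 0 0.9"

```text
time: 14.95
eef_pos: [0.5602, -0.0877, 0.1029]
tool_rot: [[-0.075, 0.997, 0.0], [0.997, 0.075, -0.0], [-0.0, 0.0, -1.0]]
ft_force: [-4.3, 0.0, 12.2]
gripper_width: 0.0518
grasp_force: 30.0
```

```bash
python3 chk.py
```

```text
14.95 [ 0.56015496 -0.08774159  0.10294209] 1.6457937892033683 [-4.34161717  0.02704471 12.22794406]
ctl x -26.053559038759087 25.942333166069435 z 0.1021636698823804
ctl y [-50.15891028  49.17497595]
```

>>> step_arm:
  series: "0 0 0 0 0.3;0 0 0 0 0.3;0 0 0 0 0.3;0 0 3 0 0.3;0 0 3 0 0.3;0 0 0 0 1;0 0 0 0 1;0 0 0 0 1;0 0 0 0 1;0 0 0 0 1;0 0 0 0 1;0 0 0 0 1;0 0 0 0 1;0 0 0 0 1;0 0 0 0 1"

```text
time: 16.25
eef_pos: [0.5599, -0.0877, 0.1623]
tool_rot: [[-0.075, 0.997, -0.0], [0.997, 0.075, 0.0], [0.0, -0.0, -1.0]]
ft_force: [-0.8, -0.3, -1.0]
gripper_width: 0.0013
grasp_force: 0.0
```

>>> step_arm:
  series: "0 0 -2 0 1;0 0 -1.8 0 1;0 0 -0.8 0 1;0 0 -0.3 0 1;0 0 0 0 1"

```text
time: 16.67
eef_pos: [0.5596, -0.0877, 0.1136]
tool_rot: [[-0.075, 0.997, -0.002], [0.997, 0.075, 0.0], [0.0, -0.002, -1.0]]
ft_force: [-0.2, -0.0, -0.4]
gripper_width: 0.0005
grasp_force: 0.0
```

Tips are at 0.1026, just above the bezel top; I press lightly.

>>> step_arm:
  series: "0 0 -0.1 0 1;0 0 -0.1 0 1;0 0 -0.1 0 1;0 0 0 0 1"

```text
time: 17.0
eef_pos: [0.5603, -0.0878, 0.1131]
tool_rot: [[-0.075, 0.997, -0.001], [0.997, 0.075, 0.0], [0.0, -0.001, -1.0]]
ft_force: [-19.0, 2.9, 43.9]
gripper_width: 0.0004
grasp_force: 22.5
```

>>> step_arm:
  series: "0 0 1 0 1;0 0 3 0 1;0 0 3 0 1;0 0 3 0 1;0 3 3 0 1;0 4 0 0 1;0 4 0 0 1;0 4 0 0 1;0 4 0 0 1;0 0 0 0 1;0 0 0 0 1"

```text
time: 17.92
eef_pos: [0.5599, 0.1035, 0.2403]
tool_rot: [[-0.078, 0.997, 0.0], [0.997, 0.078, 0.0], [-0.0, 0.0, -1.0]]
ft_force: [-0.2, -0.7, -0.5]
gripper_width: 0.0002
grasp_force: 0.0
```

Run:
```python
from h import *
im,d,p=cam("top"); im2,d2,p2=cam("scene"); s=manip.state(); print(s["time"],s["eef_pos"],s["ft_force"])
c,q=np.cos(.0777),np.sin(.0777); O=np.array([.561,-.0867]); R=np.array([[c,-q],[q,c]])
for a,b,e in((im,d,p),(im2,d2,p2)):
    P=pts(a,b,e); L=(P[...,:2]-O)@R*1000
    m=(P[...,2]>.0955)&(P[...,2]<.115)&(abs(L[...,0])<35)&(abs(L[...,1])<56)&(a.max(-1)<150)
    Q=P[m]; A=np.c_[Q[:,:2]-O,np.ones(len(Q))]; fit=np.linalg.lstsq(A,Q[:,2],rcond=None)[0]
    print(m.sum(),np.median(Q[:,2]),"tilt",fit[:2],cv2.minAreaRect(L[m].astype(np.float32)))
    f=(abs(P[...,2]-.09)<.004)&(abs(L[...,1])<80)&(abs(L[...,0])<80)&(a.min(-1)>120); print("face",np.median(P[f][:,2]))
    w=(P[...,2]>.115)&(P[...,2]<.14)&(np.hypot(P[...,0]-.573,P[...,1]+.249)<.04)&(a.min(-1)>130); print("white",w.sum(),P[w].mean(0))
cv2.imwrite("pics/e.png",np.hstack([cv2.resize(im[150:250,340:480],None,fx=2.85,fy=4),cv2.resize(im2[110:230,160:310],(400,400))])[...,::-1])
```

```text
18.0167 [0.559966   0.10140774 0.24004987] [ 0.43580443 -0.83700229  0.14170233]
645 0.10184699732885982 tilt [ 0.01098607 -0.00119147] ((-0.4887046813964844, -0.6558113098144531), (100.03089904785156, 52.0565185546875), 89.82938385009766)
face 0.0899170723911713
white 7 [ 0.59163621 -0.24771221  0.12641738]
648 0.1010003979141128 tilt [-0.01369274 -0.00357268] ((1.3652782440185547, -0.3497200012207031), (54.265926361083984, 100.29547119140625), 1.3802436590194702)
face 0.08895196184960286
white 10 [ 0.59303011 -0.24729755  0.12472067]
```

View pics/e.png

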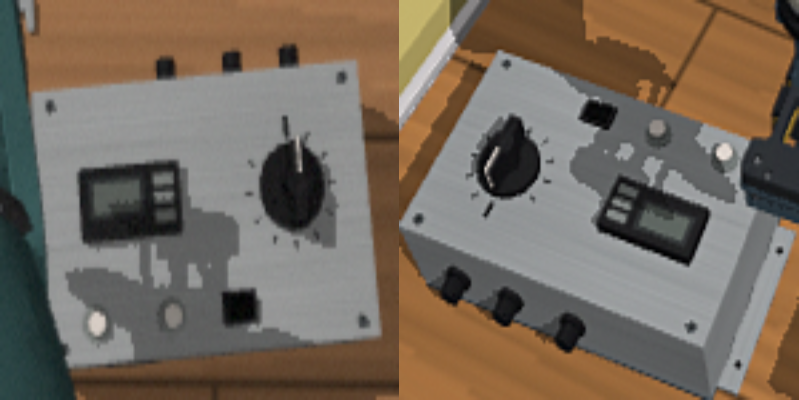

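The picture shows the controller flush at (130,200), keys towards the knob, and the pointer at the zero mark (297,150). The bezel top is 12 mm above the face, so it is home.

```bash
python3 -c "
from station import manip
print(manip.finish_job())"
```

```text
the job is handed in; nothing more can be done
None
```

The timer knob was turned back to its zero stop, the controller was pressed home flat with its window at the end away from the timer, and the job was handed in at about 18 s; no verdict came back.

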